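# Take a hot thread spool off the steamer with tongs

## Robot

A 6-joint arm with a two-finger parallel gripper is mounted at the origin on a cart in front of the work surface, level with it; the furniture and walls round the work are solid. World frame = base frame: x ahead of the robot, y to its left, z up, the work surface at z = 0. Lengths are in mm, angles in degrees, forces in N, time in s.
With the tool pointing down it reaches from about 325 to 925 mm from the base axis. Payload 3.1 kg.
Tool frame: the origin (TCP) lies on the centre line of the jaws, within the pads' length; the fingertips stand 25 mm ahead of it and the grasp point (between the pads) lies 6 mm ahead of it; z points along the fingers, y is the direction in which the jaws open and shut (so a half turn about z gives the same grasp; the last joint's range is limited). The gripper opens to 85 mm and grips with 20 to 120 N. Pads are 22 mm wide; open, the fingers measure 114 mm over their backs; the gripper's body (76 mm by 85 mm) begins 54 mm behind the grasp point. The pads swing forward as they close: fully open they stand 13 mm farther back than shut.
Start: joints at [-77.762, 12.427, 92.441, -0, 75.132, -6.429], TCP at [200.063, -592.127, 256.3] pointing down, gripper open.
Joint ranges: [-157.48, 157.48], [-44.54, 120.13], [17.64, 146.25], [-64.5, 244.5], [7.68, 150.69], [-147.95, 147.95]. Speed limits (degrees/s): [159.86, 159.86, 180, 180, 180, 180].

## Interface

Orientations are given as a 3x3 rotation matrix whose columns are the frame's x, y, z axes.
In Python, from workcell import bot gives the robot as it stands.
- The arm moves only by the shell command python3 -m creep 'ROWS' [OPENING]. ROWS is JSON, a list of rows, each a list of 2 entries, a list of its own where there are three numbers: the shift along the tool's x, y, z in m, then the turn about the tool's z in degrees. In form: [[[tx, ty, tz], turn], ...]. A call has 1 to 10 rows; each row is the pose to reach, as a shift and turn from the pose measured when the call began, along the tool's axes at that moment; what a row does not reach only later rows make up. A row lasts 1/8 s, in which the tool goes at most 62.5 mm and 10.7 degrees, less where a joint would pass 70% of its speed; a pose out of reach is approached as far as the arm can. A call with a gripper value outside its range is refused whole. OPENING is the opening, from 0 (shut) to 1 (fully open), set as the call begins (- or left out, the last holds). The fingers move at their own pace and stop on an object; the grip force is fixed at half the most. Time passes only in rows, so rows that repeat a pose let the fingers close. It gives the time, the measured TCP pose, the force and the opening at its end, in the units of the state.
- bot.get_state(): the state, without advancing time (a new reading comes with each control period).
- bot.read_camera(name): name is "side" or "top"; returns (picture, depth): 400x640x3 uint8, red, green, blue; 400x640 float32, mm along the optical axis (not along the pixel's ray), 0 where there is no reading.
- bot.calibration(name): a dict with "fx", "fy", "cx", "cy" (pixels), "origin" and "attitude" of the camera in the world. Camera axes: x right, y up, looking along -z (the intrinsics and any distortion apply to the point x, -y, -z); pixel columns grow to the right and rows downward; lengths in mm; the calibration is good to about 2 mm. A picture is of the moment at which its call begins. calibration takes no time and is no camera call.
- bot.finish_job(): hands the job in, once; it reports no verdict.
The state is a dict: "clock": time; "joint_pos": joint angles; "joint_velocities": joint speeds; "tau": joint torques, N m; "tool_pos": TCP position; "tool_rot": TCP orientation; "contact_force": force on the tool from outside, world axes, zero at the start; "moment": the same for the moment, N m; "width": opening from 0.0 (shut) to 1.0 (fully open).
Only numpy, scipy, OpenCV 4.12 (cv2) and the standard library are available. Lean on these libraries where they do the work, as an engineer would, in place of code of your own. Each camera call takes 0.05 s, during which the arm holds its last target. There are 200 camera calls.

## Task

Turn the thread steamer's dial down, anticlockwise, until its pointer stands at the one long mark on the scale. Then take the tongs from their rest, close them on the hot spool that stands on the steaming plate, and lift it upright at least 5 cm clear of the plate; finish while still holding it there in the tongs. The fingers must never touch the spool, and the pin tin, the sticky-note block and the receipt roll stay where they are.

Things in the scene. Friction and masses are not known exactly. Their poses are not given: they have to be found in the camera images.
- steamer: thread steamer, fixed: white housing 130 (x) x 210 (y) mm, top 45 mm above the counter. Origin: centre of its underside. On its right half (-y) a perforated steel plate 100 x 100 mm; on its left half, 54 mm from the middle, the dial with a round scale of radius 47 mm: short black ticks every 30 degrees and one long, broad mark at dial value 2.094 rad
- dial (a joint): angle of the dial, rad, 0 to 5.24, growing clockwise seen from above, axis vertical. At 0 the pointer points along the steamer's -x (toward the robot), at 1.571 along its +y; the long mark is at 2.094. Starts beyond the mark, at 2.75 to 3.5; stays where it is left (friction about 0.03 N m)
- dial_grip (a point): point on the dial's axis, 82 mm above the counter, where to grip: a black upright bar 42 mm long, 14 mm thick, 57 to 89 mm above the counter, on a disc of radius 22 mm. The point turns with the dial; the bar runs along the point's x axis. The white line on one half of the bar's top is the pointer; it points along the point's -x
- plate (a point): centre of the steaming plate's upper face, 49 mm above the counter; axes as the steamer
- spool: thread spool, a loose upright spool with a white barrel, 29 mm diameter and 47 mm high, about 30 g, standing anywhere within 25 mm (x and y) of the plate's centre. Origin at the centre of its underside, z along its axis. Not to be touched by the fingers
- spool_mid (a point): middle of the spool, 23.5 mm above its underside, on the axis
- tongs_rest: dark steel rest, fixed: base plate 160 x 90 x 6 mm, two cross bars 43 mm high that carry the tongs, one 75 mm behind and one 55 mm ahead of the grip point; between them nothing stands above the base plate, so fingers can go down outside the tongs' arms. Lugs rise 6 mm at the bars' ends. Origin: under the tongs' grip point, underside; x toward the jaws
- tongs: loose steel tongs, 0.1 kg, level on the rest. Origin: grip point midway between the arms, at half their height (50 mm above the counter on the rest); x toward the jaws, y across the arms (closing direction), z up. Arms are strips 14 mm high, joined by a sprung pin 75 mm behind the origin; over their outer faces at the origin 53 mm when open
- tongs_left (a joint): angle each arm has turned inward, rad (both alike): 0 open, 0.086 shut on the spool, 0.15 fully shut. Arms pressed to 47 mm over the outside at the origin: jaws 45 mm apart; to 40 mm: 29 mm (shut on the spool). The spring pushes back about 3 N on each finger when open, 8 N when shut on the spool; a grip of about 35 N clamps well (jaws press with 0.4 of the rest)
- tongs_jaw (a point): point midway between the jaws, 105 mm ahead (x) of the tongs' origin and 25.5 mm below it. The jaws are plates bent down at the arms' ends, 26 mm long in x, reaching from 7 mm above to 38 mm below the tongs' origin; open, their inner faces are 60 mm apart
- hook_stand: tall garment stand, fixed, at the left of the work: base plate 130 x 150 mm, thin leaning pole from it (0.52, 0.22) and a hook arm bent toward the robot and left, whose tip is about at (0.43, 0.30, 0.55); keep the arm clear of it, most easily by drawing the arm in before swinging past. Origin near the base plate centre, underside
- pin_tin: round teal pin tin, 60 mm diameter, 21 mm high, on the counter; origin at the centre of its underside; leave alone
- sticky_block: yellow sticky-note block, 51 x 51 x 18 mm, on the counter; origin at the centre of its underside; leave alone
- receipt_roll: white receipt roll standing on the counter, 60 mm diameter, 57 mm high; origin at the centre of its underside; leave alone

How it is judged (in metres and radians):
On the way, in this order (a step that is already met when the one before it is completed fails the run):
1. the dial's pointer is at the long mark (within 0.15 rad) (value of joint dial between 1.9444 and 2.2444 rad and velocity of joint dial between -0.05 and 0.05 rad/s), for 0.3 s.
2. the spool is gripped in the tongs and lifted off the plate (height (world z) of spool above 0.069 m and contact force between tongs and spool above 0.5 N and contact force between the fingers and tongs above 1 N), for 0.2 s.
At the end, for the whole second after the job is handed in: Dial within 0.15 rad of the long mark; spool clamped by the tongs (over 1 N, its middle within 30 mm of the point between the jaws), tongs held by the fingers (over 2 N), spool over 45 mm above the plate, within 0.5 rad of upright, still; spool and tongs clear of steamer and rest (value of joint dial between 1.9444 and 2.2444 rad and height (world z) of spool above 0.094 m and contact force between tongs and spool above 1 N and contact force between the fingers and tongs above 2 N and distance between spool_mid and tongs_jaw below 0.03 m and angle between spool's own z axis and vertical below 0.5 rad and contact force between each of spool, tongs and steamer below 0.1 N and contact force between tongs and tongs_rest below 0.1 N and linear speed of spool below 0.05 m/s); the arm keeps its last pose, push and grip.
It fails at once if the fingers or the arm touch the hot spool (contact force between any of the fingers, the arm and spool above 0.3 N).
It fails at once if the pin tin is moved by more than 20 mm (distance of pin_tin from where it was at the start of the episode above 0.02 m).
It fails at once if the sticky-note block is moved by more than 20 mm (distance of sticky_block from where it was at the start of the episode above 0.02 m).
It fails at once if the receipt roll is moved by more than 20 mm (distance of receipt_roll from where it was at the start of the episode above 0.02 m).
It also fails if it takes over 58 s, if anything falls off the work surface, if the arm or the gripper's body presses on something with over 40 N, if the wrist force passes 120 N, or if a joint passes its speed limit or range.

## Working session

There is one attempt and no reset: what is moved stays moved. The work goes in short steps, Python scripts to look and compute and a shell command to move; the robot and the scene stay as the last step left them, time stands still between calls to the robot, and variables do not carry over. Pictures are saved under pics/ and viewed, about 8 in all and at most 12, crops included, and the job is handed in when it is done.

```bash
ls; mkdir -p pics; cat > h.py <<'E'
from workcell import bot
import numpy as np, cv2
def cam(n):
    p,d=bot.read_camera(n); np.savez(f'/tmp/{n}.npz',p=p,d=d); return p,d
def world(n,u,v,d=None,z=None):
    c=bot.calibration(n); R=np.array(c['attitude']); o=np.array(c['origin'])
    r=R@np.array([(u-c['cx'])/c['fx'],-(v-c['cy'])/c['fy'],-1.])
    return o+r*(d if z is None else (z-o[2])/r[2])
E
python3 - <<'E'
from h import *
for n in ('top','side'):
    p,d=cam(n); cv2.imwrite(f'pics/{n}0.png',p[:,:,::-1]); print(bot.calibration(n))
s=bot.get_state();print(s)
E
```

```text
pics
{'fx': 502.90858349577604, 'fy': 502.90858349577604, 'cx': 323.89231470407765, 'cy': 205.4713246323041, 'origin': array([ 360.54101434, -116.88791134, 1241.32223087]), 'attitude': array([[ 0.00926053,  0.9919203 , -0.12652418],
       [-0.99995531,  0.00894536, -0.00305895],
       [-0.00190243,  0.12654686,  0.99195881]])}
{'fx': 391.53287614953655, 'fy': 391.53287614953655, 'cx': 318.0502050040153, 'cy': 197.9903349162662, 'origin': array([361.86936513, 707.08927807, 648.98111687]), 'attitude': array([[-0.98611512,  0.07949174, -0.14580136],
       [-0.16549494, -0.54299186,  0.82326865],
       [-0.0137259 ,  0.83596705,  0.54860796]])}
{'clock': 0.1, 'joint_pos': array([-7.77599520e+01,  1.24720992e+01,  9.25207749e+01,  1.44083810e-03,
        7.51317330e+01, -6.42818404e+00]), 'joint_velocities': array([-0.0088129 , -0.06456493, -0.07689983, -0.04039336, -0.09907045,
       -0.15971811]), 'tau': array([-8.66208684e-04, -3.98074186e+01, -3.04970849e+01, -2.40786458e-04,
        4.17661460e-03, -1.00736614e-05]), 'tool_pos': array([ 199.94056126, -591.43405332,  255.08884312]), 'tool_rot': array([[ 9.47390030e-01,  3.20081145e-01, -4.37322330e-04],
       [ 3.20081332e-01, -9.47387673e-01,  2.13051697e-03],
       [ 2.67624526e-04, -2.15840925e-03, -9.99997635e-01]]), 'contact_force': array([-0.11751023, -0.15291295,  0.52690348]), 'moment': array([ 0.03467308, -0.00532776, -0.04427459]), 'width': 1.0013429327086432}
```

View pics/top0.png

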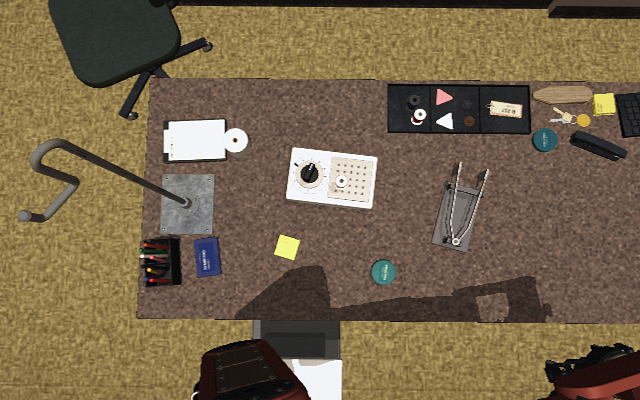

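View pics/side0.png

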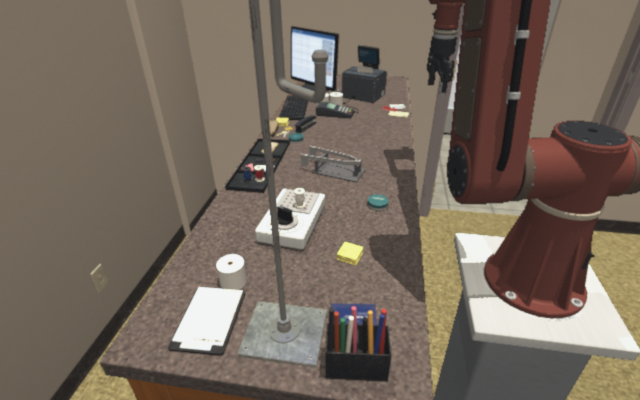

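The top view shows the steamer at about (332,178), with the dial at (309,173) and the spool at (342,181). The tongs run from the pin at (456,241) to the jaws at (474,168). The yellow block is at (287,247) and the tin at (383,272). Next I'll enlarge these areas.

```bash
python3 - <<'E'
from h import *
z=np.load('/tmp/top.npz');p=z['p'][:,:,::-1]
a=cv2.resize(p[140:215,280:385],None,fx=7,fy=7,interpolation=cv2.INTER_CUBIC)
cv2.imwrite('pics/a.png',a)
b=cv2.resize(p[150:260,420:500],None,fx=5.4,fy=5.4,interpolation=cv2.INTER_CUBIC)
cv2.imwrite('pics/b.png',b)
E
```

```text
(no output)
```

View pics/a.png

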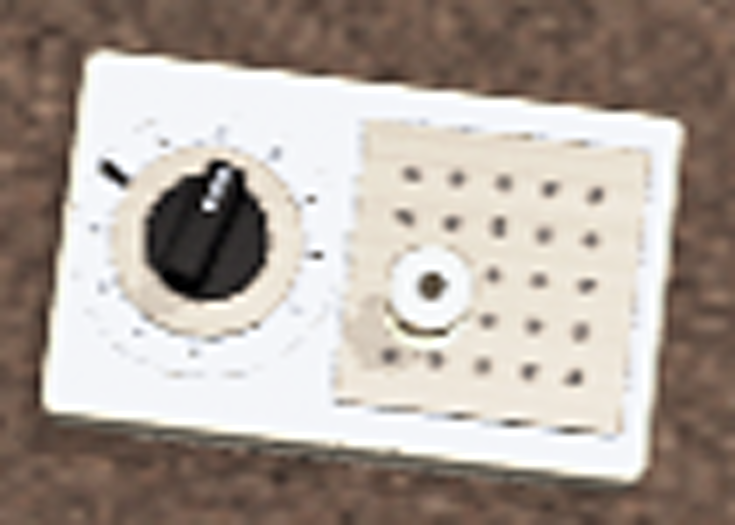

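View pics/b.png

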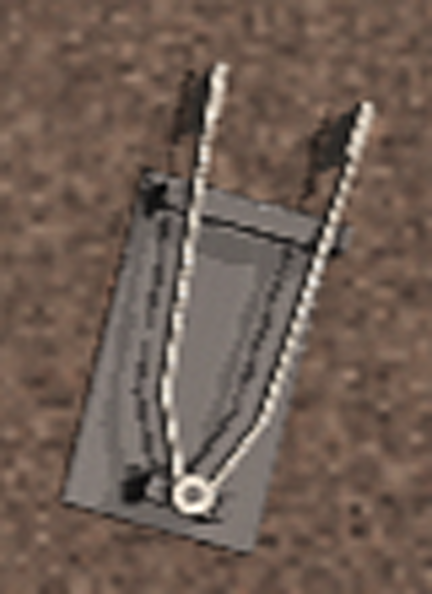

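```bash
python3 - <<'E'
from h import *
A=lambda u,v,z:world('top',280+(u+.5)/7-.5,140+(v+.5)/7-.5,z=z)
B=lambda u,v,z:world('top',420+(u+.5)/5.4-.5,150+(v+.5)/5.4-.5,z=z)
np.set_printoptions(precision=1,suppress=True)
c=[A(*q,45) for q in((90,52),(683,120),(640,480),(45,410))]
C=np.mean(c,0);print('st',C,[np.linalg.norm(c[i]-c[i-1]) for i in range(4)])
yv=(c[0]+c[3]-c[1]-c[2])[:2];th=np.arctan2(-yv[0],yv[1]);print('yaw',np.degrees(th))
R=np.array([[np.cos(th),-np.sin(th)],[np.sin(th),np.cos(th)]])
D=C[:2]+R@[0,54];print('dial',D,'plate',C[:2]+R@[0,-50], A(207,237,57),A(207,240,50))
def val(P):
    d=R.T@(P[:2]-D); return np.arctan2(d[1],-d[0])%(2*np.pi),np.linalg.norm(d)  # -x ->0, +y->90
print('tip',val(A(222,168,89)),val(A(228,172,89)),'line', val(A(207,205,89)),'long',val(A(113,173,45)),'barend',val(A(180,275,89)))
print('spool top',A(431,286,96))
pin=B(193,494,57);l=B(221,68,57);r=B(368,108,57);m=(l+r)/2
print(pin,l,r,np.linalg.norm(l-r),np.linalg.norm(m-pin));a=(m-pin)/np.linalg.norm(m-pin);print('tyaw',np.degrees(np.arctan2(a[1],a[0])),'grip',pin+75*a, m-118*a)
k=[B(*q,6) for q in((145,172),(345,230),(248,550),(65,500))];print(k,np.mean(k,0))
z=np.load('/tmp/top.npz');d=z['d']
for u,v in((341,180),(332,160),(456,241),(309,173)):print(world('top',u,v,d[v,u]))
for n,(u,v),zz in(('tin',(383,272),21),('block',(287,247),18)):print(n,world('top',u,v,z=zz))
E
```

```text
st [ 581.8 -131.2   45. ] [np.float64(126.57370265057482), np.float64(207.2916072154408), np.float64(126.83674683184641), np.float64(205.36105003078447)]
yaw -6.216785351858889
dial [587.7 -77.5] plate [ 576.4 -180.9] [588.6 -77.2  57. ] [588.9 -77.   50. ]
tip (np.float64(3.3258014102715436), np.float64(19.004312412424962)) (np.float64(3.451842869484446), np.float64(18.44855667732135)) line (np.float64(3.147574185501793), np.float64(5.63153053276207)) long (np.float64(2.1118477819495514), np.float64(42.103498232371386)) barend (np.float64(0.30762089374642293), np.float64(19.842326627269387))
spool top [ 565.3 -152.7   96. ]
[ 430.  -423.1   57. ] [ 619.2 -440.    57. ] [ 601.7 -504.7   57. ] 67.01546713114257 187.10610109026396
tyaw -15.269812364131257 grip [ 502.3 -442.9   57. ] [ 496.7 -441.3   57. ]
[array([ 581.2, -417.7,    6. ]), array([ 554.9, -509. ,    6. ]), array([ 407.9, -460.6,    6. ]), array([ 429.7, -378.1,    6. ])] [ 493.4 -441.4    6. ]
[ 569.5 -152.9   78.3]
[ 623.3 -131.8   50.3]
[ 429.9 -423.6   61.2]
[584.4 -77.8  84.3]
tin [ 356.2 -256.8   21. ]
block [414.2 -24.5  18. ]
```

```bash
cat >> h.py <<'E'
def go(x,y,z,yaw):
    s=bot.get_state(); R=np.array(s['tool_rot']); p=np.array(s['tool_pos'])
    y0=np.degrees(np.arctan2(R[1,0],R[0,0]))
    print('at',p.round(1),'yaw',y0.round(1),'t',s['clock'],'w',round(s['width'],3),'F',np.round(s['contact_force'],1))
    print(' shift',(R.T@(np.array([x,y,z])-p)/1000).round(4),'turn',round(y0-yaw,1))
E
python3 -c "
from h import *
go(588,-77,200,-21)"
```

```text
at [ 199.9 -591.4  255.1] yaw 18.7 t 0.1 w 1.001 F [-0.1 -0.2  0.5]
 shift [ 0.5323 -0.363   0.056 ] turn 39.7
```

```bash
python3 -m creep '[[[0.05,-0.034,0.0],4],[[0.1,-0.068,0.0],8],[[0.15,-0.102,0.01],12],[[0.2,-0.136,0.02],16],[[0.25,-0.17,0.03],20],[[0.3,-0.205,0.04],25],[[0.35,-0.24,0.05],30],[[0.4,-0.273,0.056],34],[[0.45,-0.307,0.056],37],[[0.49,-0.334,0.056],39.7]]' 0.4
python3 -m creep '[[[0.04,-0.03,0.0],0],[[0.042,-0.03,0.0],0],[[0.042,-0.03,0.0],0]]'
python3 -c "
from h import *
go(588,-77,120,-21)
p,d=cam('top');cv2.imwrite('pics/c.png',cv2.resize(p[120:230,250:390,::-1],None,fx=5,fy=5,interpolation=cv2.INTER_CUBIC))"
```

```text
clock: 1.35
tool_pos: [557.9, -115.8, 199.3]
tool_rot: [[0.933, -0.359, -0.001], [-0.359, -0.933, 0.003], [-0.002, -0.002, -1.0]]
contact_force: [-0.1, -0.6, 0.1]
width: 0.399
clock: 1.72
tool_pos: [607.1, -102.9, 198.4]
tool_rot: [[0.933, -0.359, -0.003], [-0.359, -0.933, 0.003], [-0.004, -0.001, -1.0]]
contact_force: [-0.1, 0.7, 0.3]
width: 0.399
at [ 607.1 -102.9  198.4] yaw -21.0 t 1.725 w 0.399 F [-0.1  0.7  0.3]
 shift [-0.0268 -0.0172  0.0786] turn -0.0
```

```bash
python3 -m creep '[[[-0.0134,-0.009,0.02],0],[[-0.0268,-0.0172,0.04],0],[[-0.0268,-0.0172,0.06],0],[[-0.0268,-0.0172,0.078],0],[[-0.0268,-0.0172,0.078],0]]'
python3 -c "
from h import *
go(588,-77,87,-21)
p,d=cam('side');cv2.imwrite('pics/d.png',cv2.resize(p[150:270,230:390,::-1],None,fx=5,fy=5,interpolation=cv2.INTER_CUBIC))"
```

```text
clock: 2.4
tool_pos: [586.3, -77.7, 118.6]
tool_rot: [[0.933, -0.36, -0.007], [-0.36, -0.933, 0.004], [-0.008, -0.001, -1.0]]
contact_force: [-0.6, 0.1, 0.3]
width: 0.399
at [586.3 -77.7 118.6] yaw -21.1 t 2.4 w 0.399 F [-0.6  0.1  0.3]
 shift [ 0.0016 -0.0012  0.0316] turn -0.1
```

View pics/d.png

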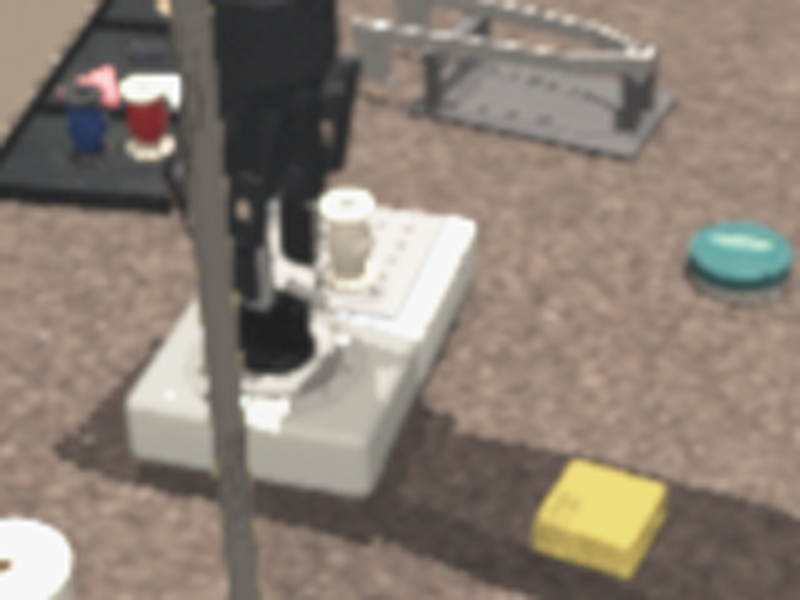

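The gripper straddles the dial knob at about crop pixel (270,300). The spool at (347,235) is clear of the fingers.

```bash
python3 -m creep '[[[0.001,-0.001,0.015],0],[[0.0016,-0.0012,0.032],0],[[0.0016,-0.0012,0.032],0]]'
python3 -m creep '[[[0,0,0],0],[[0,0,0],0],[[0,0,0],0],[[0,0,0],0],[[0,0,0],0]]' 0.1
python3 -c "
from h import *
go(588,-77,87,54)"
```

```text
clock: 2.82
tool_pos: [587.3, -76.7, 85.4]
tool_rot: [[0.933, -0.36, -0.009], [-0.36, -0.933, 0.004], [-0.01, -0.001, -1.0]]
contact_force: [0.0, -0.4, 1.2]
width: 0.4
clock: 3.45
tool_pos: [587.4, -76.0, 85.4]
tool_rot: [[0.933, -0.361, -0.009], [-0.361, -0.933, 0.005], [-0.01, -0.002, -1.0]]
contact_force: [0.8, 5.7, -1.4]
width: 0.152
at [587.4 -76.   85.4] yaw -21.1 t 3.45 w 0.152 F [ 0.8  5.7 -1.4]
 shift [ 0.0009  0.0007 -0.0016] turn -75.1
```

```bash
python3 -m creep '[[[0,0,0],-8],[[0,0,0],-16],[[0,0,0],-24],[[0,0,0],-32],[[0,0,0],-40],[[0,0,0],-48],[[0,0,0],-56],[[0,0,0],-64],[[0,0,0],-71],[[0,0,0],-75]]'
python3 -m creep '[[[0,0,0],0],[[0,0,0],0],[[0,0,0],0]]'
python3 -c "
from h import *
go(588,-77,87,54)"
```

```text
clock: 4.7
tool_pos: [588.3, -78.9, 85.4]
tool_rot: [[0.587, 0.81, -0.006], [0.81, -0.587, -0.0], [-0.004, -0.005, -1.0]]
contact_force: [2.4, -4.7, -5.3]
width: 0.154
clock: 5.08
tool_pos: [588.4, -79.0, 85.4]
tool_rot: [[0.587, 0.81, -0.006], [0.81, -0.587, -0.001], [-0.004, -0.004, -1.0]]
contact_force: [2.5, 0.8, -3.1]
width: 0.153
at [588.4 -79.   85.4] yaw 54.1 t 5.075 w 0.153 F [ 2.5  0.8 -3.1]
 shift [ 0.0014 -0.0015 -0.0016] turn 0.1
```

```bash
python3 -m creep '[[[0,0,0],0],[[0,0,0],0],[[0,0,0],0],[[0,0,-0.03],0],[[0,0,-0.07],0],[[0,0,-0.1],0]]' 0.4
python3 -c "
from h import *
go(500,-442,150,-15.3)"
```

```text
clock: 5.82
tool_pos: [589.5, -79.2, 187.4]
tool_rot: [[0.587, 0.81, -0.005], [0.81, -0.587, -0.002], [-0.004, -0.003, -1.0]]
contact_force: [0.5, 0.2, -0.2]
width: 0.401
at [589.5 -79.2 187.4] yaw 54.1 t 5.825 w 0.401 F [ 0.5  0.2 -0.2]
 shift [-0.3461  0.1406  0.0384] turn 69.4
```

```bash
python3 -m creep '[[[-0.04,0.016,0],8],[[-0.08,0.033,0],16],[[-0.12,0.05,0],24],[[-0.16,0.065,0],32],[[-0.2,0.081,0],40],[[-0.24,0.098,0],48],[[-0.28,0.114,0],56],[[-0.31,0.126,0.01],63],[[-0.346,0.14,0.02],69.4],[[-0.346,0.14,0.038],69.4]]' 1
python3 -c "
from h import *
go(500,-442,120,-15.3)
p,d=cam('top');p=p[:,:,::-1];a=cv2.resize(p[140:215,280:355],(525,525),interpolation=cv2.INTER_CUBIC)
b=cv2.resize(p[140:265,400:500],(420,525),interpolation=cv2.INTER_CUBIC);cv2.imwrite('pics/e.png',cv2.resize(np.hstack([a,b]),(800,444)))"
```

```text
clock: 7.08
tool_pos: [499.1, -445.0, 151.3]
tool_rot: [[0.963, -0.268, -0.003], [-0.268, -0.963, -0.005], [-0.001, 0.005, -1.0]]
contact_force: [0.4, 0.0, 0.4]
width: 1.0
at [ 499.1 -445.   151.3] yaw -15.5 t 7.075 w 1.0 F [0.4 0.  0.4]
 shift [ 0.0001 -0.0033  0.0313] turn -0.2
```

View pics/e.png

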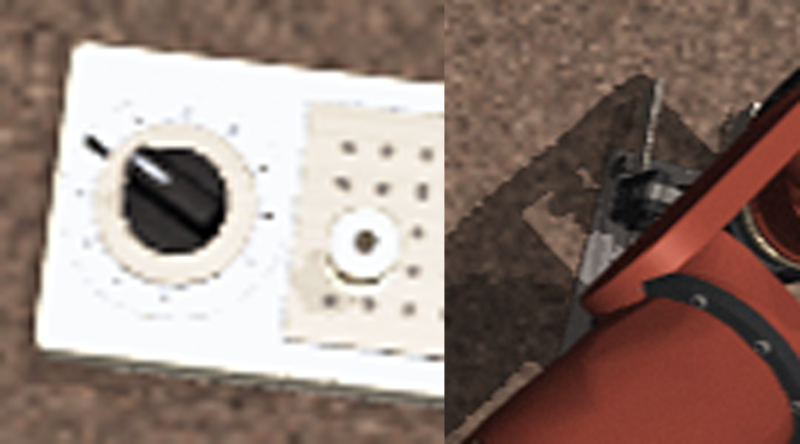

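Dial check: the pointer line runs (167,180)→(137,155), aimed at the long mark at (98,147), so it is on the mark. Next I go down over the tongs.

```bash
python3 -m creep '[[[0,-0.003,0.025],0.2],[[0,-0.003,0.05],0.2],[[0,-0.003,0.06],0.2],[[0,-0.003,0.06],0.2]]'
python3 -c "
from h import *
go(500,-442,52,-15.3)
p,d=cam('side');cv2.imwrite('pics/f.png',cv2.resize(p[120:200,270:390,::-1],None,fx=6,fy=6,interpolation=cv2.INTER_CUBIC))"
```

```text
clock: 7.62
tool_pos: [498.1, -437.2, 86.2]
tool_rot: [[0.963, -0.268, -0.008], [-0.268, -0.963, 0.003], [-0.009, -0.001, -1.0]]
contact_force: [0.1, -0.5, 0.3]
width: 1.004
at [ 498.1 -437.2   86.2] yaw -15.6 t 7.625 w 1.004 F [ 0.1 -0.5  0.3]
 shift [0.0034 0.0042 0.0342] turn -0.3
```

View pics/f.png

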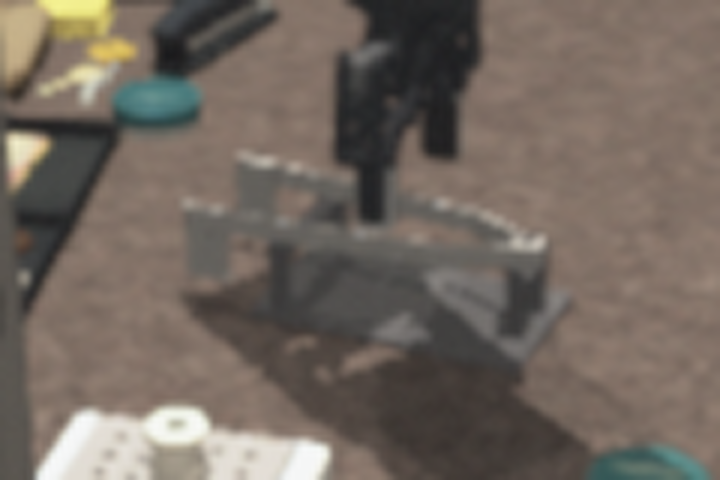

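```bash
python3 -c "
from h import *
s=bot.get_state();R=np.array(s['tool_rot']);p=np.array(s['tool_pos'])
f=lambda u,v,z:world('side',270+(u+.5)/6-.5,120+(v+.5)/6-.5,z=z)
for z in(70,74):print('tip',R.T@(f(372,220,z)-p))
for q in((300,222,57),(420,240,57),(545,240,57),(188,203,57),(242,155,57),(470,212,57)):print(R.T@(f(*q)-p), f(*q))
"
```

```text
tip [  6.3159379  -31.59822834  17.36399975]
tip [  3.21044326 -38.74533586  13.38260973]
[ 51.57151835 -26.30849571  30.04716223] [ 555.24655759 -426.49896494   57.        ]
[-16.63156864 -19.54976247  30.5317786 ] [ 487.73091407 -414.70005466   57.        ]
[-78.2221142    7.35866579  30.97877545] [ 421.17600838 -424.08638244   57.        ]
[118.38944774 -30.40662479  29.57352402] [ 620.71360778 -440.48896217   57.        ]
[117.73144673  36.57457611  29.60832319] [ 602.09845765 -504.83483722   57.        ]
[-29.20495677  21.98223651  30.63925434] [ 464.46936791 -451.33213144   57.        ]
```

Both cameras put the tongs' centre line at tool y = +3 to +4 mm and x about 0. The fingers will straddle the arms with more than 10 mm to spare on each side.

```bash
python3 -m creep '[[[0.001,0.004,0.01],0.3],[[0.001,0.004,0.022],0.3],[[0.001,0.004,0.034],0.3],[[0.001,0.004,0.034],0.3]]'
python3 -m creep '[[[0,0,0],0],[[0,0,0],0],[[0,0,0],0],[[0,0,0],0]]' 0.55
python3 -c "
from h import *
go(500,-442,52,-15.3)"
```

```text
clock: 8.18
tool_pos: [497.2, -441.0, 51.2]
tool_rot: [[0.962, -0.274, -0.01], [-0.274, -0.962, 0.004], [-0.01, -0.002, -1.0]]
contact_force: [0.2, -0.1, -0.2]
width: 1.003
clock: 8.68
tool_pos: [498.1, -441.7, 52.5]
tool_rot: [[0.962, -0.274, -0.007], [-0.274, -0.962, 0.003], [-0.008, -0.001, -1.0]]
contact_force: [0.7, -0.9, 3.9]
width: 0.552
at [ 498.1 -441.7   52.5] yaw -15.9 t 8.675 w 0.552 F [ 0.7 -0.9  3.9]
 shift [ 0.0019 -0.0002  0.0004] turn -0.6
```

```bash
python3 -m creep '[[[0,0,-0.005],0],[[0,0,-0.012],0],[[0,0,-0.025],0],[[0,0,-0.04],0],[[0,0,-0.06],0],[[0,0,-0.08],0],[[0,0,-0.1],0],[[0,0,-0.115],0],[[0,0,-0.115],0]]'
python3 -c "
from h import *
go(466,-126,165,-15)
p,d=cam('side');cv2.imwrite('pics/g.png',cv2.resize(p[80:200,240:400,::-1],None,fx=5,fy=5,interpolation=cv2.INTER_CUBIC))"
```

```text
clock: 9.8
tool_pos: [499.9, -443.0, 169.9]
tool_rot: [[0.962, -0.274, -0.005], [-0.274, -0.962, -0.0], [-0.004, 0.002, -1.0]]
contact_force: [0.6, 0.7, -1.4]
width: 0.549
at [ 499.9 -443.   169.9] yaw -15.9 t 9.8 w 0.549 F [ 0.6  0.7 -1.4]
 shift [-0.1194 -0.2956  0.0049] turn -0.9
```

View pics/g.png

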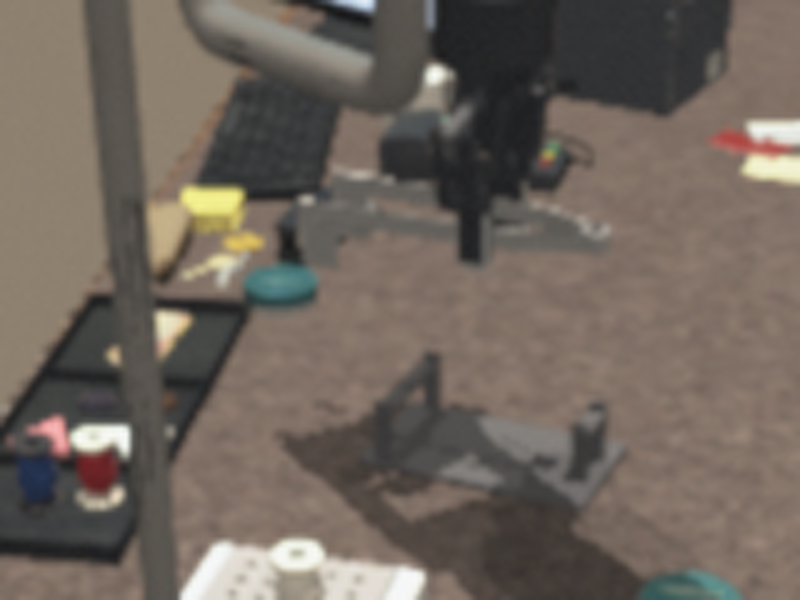

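```bash
python3 -c "
from h import *
f=lambda u,v,z:world('side',240+(u+.5)/5-.5,80+(v+.5)/5-.5,z=z)
print('spool',f(298,553,96),f(324,556,96),f(272,556,96))
s=bot.get_state();R=np.array(s['tool_rot']);p=np.array(s['tool_pos'])
for q in((302,200,174.5),(330,172,174.5),(606,232,174.5)):print(R.T@(f(*q)-p))
S=np.array([565.5,-152.7]);a=np.radians(-15.9);t=S-105*np.array([np.cos(a),np.sin(a)]);print(t);go(t[0],t[1],165,-15.9)
"
```

```text
spool [ 564.67497393 -152.70454678   96.        ] [ 550.39812123 -151.76063108   96.        ] [ 577.73259484 -147.78301697   96.        ]
[117.05557546 -30.20708837  -6.9886477 ]
[122.55917954  19.98105634  -7.0155984 ]
[-77.6854961   -1.58334826  -5.66791392]
[ 464.5171625  -123.93428204]
at [ 499.3 -442.3  168.3] yaw -15.9 t 9.85 w 0.548 F [ 0.6 -0.4 -0.7]
 shift [-0.1205 -0.2967  0.0041] turn 0.0
```

```bash
python3 -m creep '[[[-0.008,-0.02,0],0],[[-0.022,-0.055,0],0],[[-0.038,-0.095,0],0],[[-0.056,-0.138,0],0],[[-0.074,-0.182,0],0],[[-0.09,-0.222,0],0],[[-0.104,-0.256,0],0],[[-0.115,-0.283,0],0],[[-0.1205,-0.2967,0],0],[[-0.1205,-0.2967,0.004],0]]'
python3 -m creep '[[[0,0,0.01],0],[[0,0,0.02],0],[[0,0,0.02],0]]'
python3 -c "
from h import *
go(464.5,-124,145,-15.9)
p,d=cam('top');cv2.imwrite('pics/i.png',cv2.resize(p[150:220,290:380,::-1],None,fx=8,fy=8,interpolation=cv2.INTER_CUBIC))
p,d=cam('side');cv2.imwrite('pics/j.png',cv2.resize(p[120:220,250:380,::-1],None,fx=6,fy=6,interpolation=cv2.INTER_CUBIC))"
```

```text
clock: 11.1
tool_pos: [464.4, -123.5, 164.7]
tool_rot: [[0.962, -0.272, -0.007], [-0.272, -0.962, 0.001], [-0.007, 0.0, -1.0]]
contact_force: [-0.0, 1.3, -1.0]
width: 0.554
clock: 11.48
tool_pos: [463.2, -123.6, 143.0]
tool_rot: [[0.962, -0.273, -0.01], [-0.273, -0.962, 0.003], [-0.01, 0.0, -1.0]]
contact_force: [-0.8, -0.2, -0.9]
width: 0.552
at [ 463.2 -123.6  143. ] yaw -15.9 t 11.475 w 0.552 F [-0.8 -0.2 -0.9]
 shift [ 0.0013 -0.     -0.002 ] turn 0.0
```

View pics/i.png

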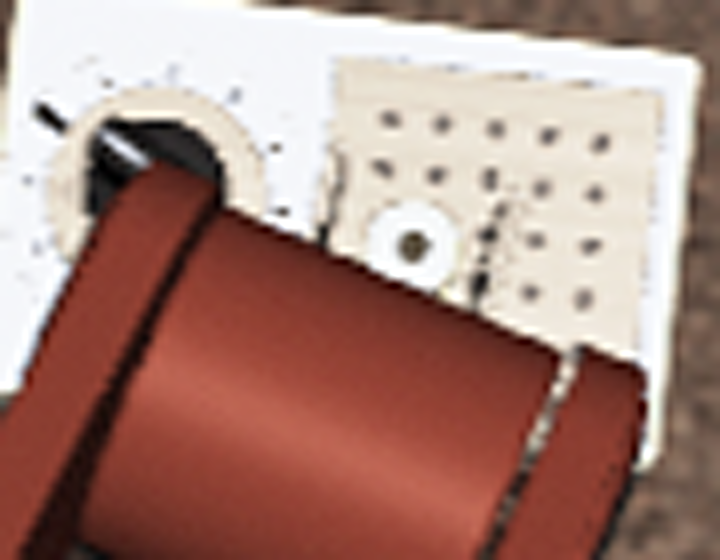

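View pics/j.png

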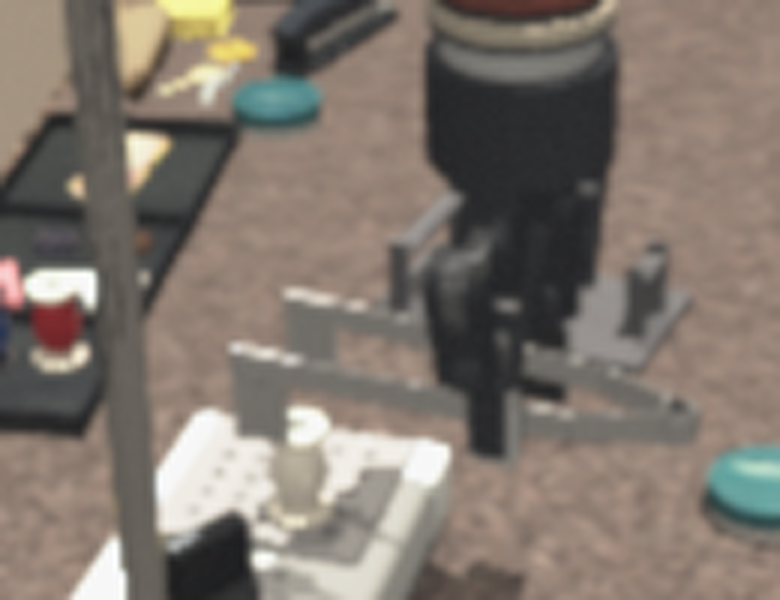

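The top view shows the jaws' upper edges at (337,155)–(325,238) and (503,205)–(478,300), on either side of the spool hole at (413,246). The side view shows the jaw tips at (235,347) and (290,292).

```bash
python3 -c "
from h import *
f=lambda u,v,z:world('top',290+(u+.5)/8-.5,150+(v+.5)/8-.5,z=z)
g=lambda u,v,z:world('side',250+(u+.5)/6-.5,120+(v+.5)/6-.5,z=z)
s=bot.get_state();R=np.array(s['tool_rot']);p=np.array(s['tool_pos'])
for q in((337,155,147),(325,238,147),(503,205,147),(478,300,147)):print('top',R.T@(f(*q)-p))
for q in((235,347,147),(290,292,147),(690,408,147)):print('side',R.T@(g(*q)-p))
print('spool',R.T@(f(413,240,96)-p),R.T@(g(306,425,96)-p),f(413,240,96),g(306,425,96))
"
```

```text
top [114.86494836 -26.14112828  -3.64688098]
top [ 91.5536217  -22.79189552  -3.46543828]
top [114.28193838  21.80377408  -3.62054794]
top [86.78316354 22.5073477  -3.40799118]
side [117.69952698 -27.4416532   -3.66935058]
side [118.83451468  24.66512493  -3.65438185]
side [-74.64145948   4.75260418  -2.17019637]
spool [107.54239026  -0.33034083  47.42291281] [101.099222     0.88576399  47.47319517] [ 567.34227871 -152.76286025   96.        ] [ 560.81166952 -152.17379316   96.        ]
```

```bash
python3 -m creep '[[[0.001,0.001,0.008],0],[[0.001,0.001,0.016],0],[[0.001,0.001,0.024],0],[[0.001,0.001,0.032],0],[[0.001,0.001,0.04],0],[[0.001,0.001,0.041],0],[[0.001,0.001,0.041],0]]'
python3 -c "
from h import *
go(464.5,-124,100.5,-15.9)
p,d=cam('side');cv2.imwrite('pics/k.png',cv2.resize(p[140:220,250:350,::-1],None,fx=7,fy=7,interpolation=cv2.INTER_CUBIC))"
```

```text
clock: 12.45
tool_pos: [464.6, -125.0, 103.2]
tool_rot: [[0.962, -0.273, -0.008], [-0.273, -0.962, 0.002], [-0.008, 0.0, -1.0]]
contact_force: [-0.3, 0.8, -0.6]
width: 0.553
at [ 464.6 -125.   103.2] yaw -15.8 t 12.45 w 0.553 F [-0.3  0.8 -0.6]
 shift [-0.0003 -0.0009  0.0027] turn 0.1
```

View pics/k.png

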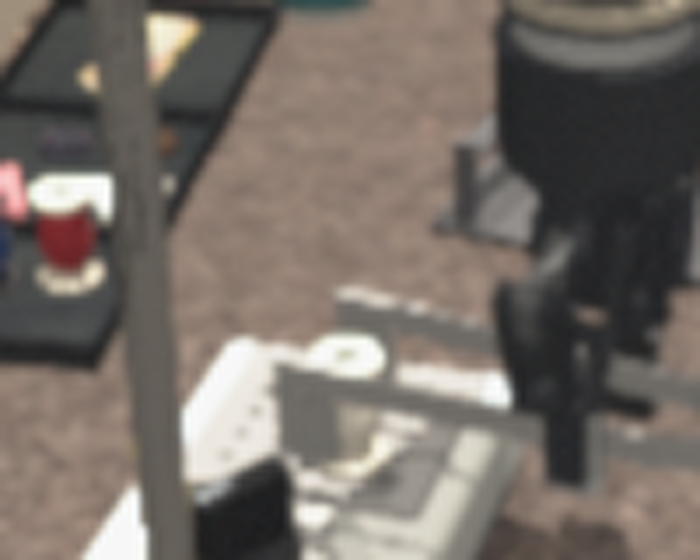

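The spool at (347,355) stands upright between the near jaw (278–335) and the far jaw (338–390). I close the tongs on it and lift.

```bash
python3 -m creep '[[[0,0,0.001],0],[[0,0,0.001],0],[[0,0,0.001],0],[[0,0,0.001],0],[[0,0,0.001],0],[[0,0,0.001],0]]' 0
python3 -m creep '[[[0,0,-0.005],0],[[0,0,-0.012],0],[[0,0,-0.022],0],[[0,0,-0.035],0],[[0,0,-0.048],0],[[0,0,-0.061],0],[[0,0,-0.073],0],[[0,0,-0.08],0],[[0,0,-0.08],0],[[0,0,-0.08],0]]'
python3 -c "
from h import *
go(464.5,-124,180,-15.9)
p,d=cam('side');cv2.imwrite('pics/l.png',cv2.resize(p[90:220,240:380,::-1],None,fx=5,fy=4.6,interpolation=cv2.INTER_CUBIC))"
```

```text
clock: 13.25
tool_pos: [464.9, -125.2, 102.6]
tool_rot: [[0.962, -0.273, -0.007], [-0.273, -0.962, 0.001], [-0.007, 0.001, -1.0]]
contact_force: [-2.8, 0.7, 3.1]
width: 0.451
clock: 14.5
tool_pos: [465.1, -125.1, 182.2]
tool_rot: [[0.962, -0.273, -0.008], [-0.273, -0.962, 0.002], [-0.008, 0.0, -1.0]]
contact_force: [0.7, 0.2, -1.7]
width: 0.452
at [ 465.1 -125.1  182.2] yaw -15.8 t 14.5 w 0.452 F [ 0.7  0.2 -1.7]
 shift [-0.0008 -0.0009  0.0022] turn 0.1
```

View pics/l.png

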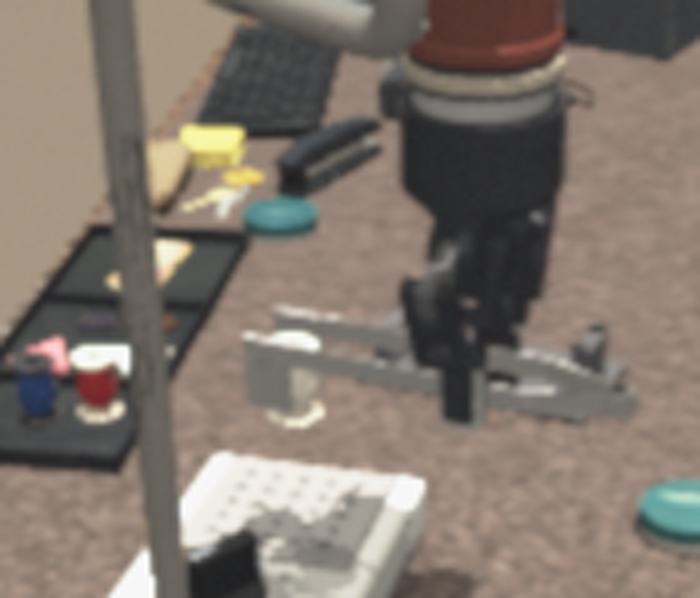

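The spool is upright between the jaws at (290,375), about 80 mm above the empty plate. The width is holding at 0.45, so I hand in.

```bash
python3 -m creep '[[[0,0,0],0],[[0,0,0],0]]'; python3 -c "
from h import *
print(bot.finish_job())"
```

```text
clock: 14.8
tool_pos: [464.7, -124.9, 181.5]
tool_rot: [[0.962, -0.273, -0.009], [-0.273, -0.962, 0.002], [-0.009, 0.0, -1.0]]
contact_force: [-0.5, 0.9, -2.2]
width: 0.45
the job is handed in; nothing more can be done
None
```

I turned the dial about 75° anticlockwise to the long mark. Then I took the tongs from the rest, closed them on the spool and lifted it about 80 mm off the plate. I handed the job in at 14.8 s, with the spool still held in the tongs; no verdict was reported.

- **Dial:** after I let go, the pointer lined up with the long mark to within about 2° in the top view.
- **Spool:** the last side picture shows it upright between the jaws, with the plate empty below it.
- **Grip:** the gripper held steady at 0.45 of full opening, which is about 38 mm against the 40 mm expected when shut on the spool. I did not measure the clamping force directly.
- **Fingers:** in every picture they stayed clear of the spool.
- **Objects to leave alone:** I never went near the pin tin, the sticky-note block or the receipt roll. I did not measure them again at the end.
- **Disagreement:** the two cameras differed by about 6 mm on how far along the jaws the spool stood. That was well within the jaws' 26 mm length, so I did not correct for it.

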